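# Soap the scrubbing brush and park it on its sloping drip rest

## Task

Get the scrubbing brush ready for the next pan: hold it bristles down over the middle of the steel plate of the soap dispenser and use it to push the plate all the way down to its stop, keeping the fingers off the plate. Then set the brush, without dropping it, bristles down on the narrow green sloping rest, centred and straight along it (either end up), so that it stays there by itself. Leave the other things on the counter where they are.

Things in the scene. Friction and masses are not known exactly. Their poses are not given: they have to be found in the camera images.
- brush: hand scrubbing brush, loose, about 140 g: brown wooden block 110 (x) x 42 (y) x 22 mm with white stiff bristles (100 x 34 mm) below it. Origin: centre of the bristle tips; x along its length, z up through the wood. Bristles take z = 0 to 18 mm, wood z = 18 to 40 mm. It starts bristles down on the counter; grip the wood across its 42 mm width.
- dispenser: blue round soap dispenser, 104 mm in diameter, fixed to the counter, its body 66 mm high with a sprung round plate on top. Origin: centre of its foot on the counter; z up.
- plate_top (a point): centre of the upper face of the dispenser's round steel plate (84 mm in diameter, 8 mm thick), 88 mm above the counter when up; moves with the plate
- plate (a joint): travel of the steel plate, m: 0 = up, 0.014 = fully down at its stop. A spring pushes it up with 3 N at the top and 11.4 N at the stop; the brush's own weight does not move it.
- rest: drip rest, fixed to the counter: black foot 120 (x) x 74 (y) x 6 mm with two steel legs that carry a green sloping deck. Origin: centre of the foot on the counter; the deck's low end points to its -x.
- deck: the green sloping deck of the rest, 130 mm (x) x 40 mm (y), 5 mm thick. Origin: centre of its upper face, 85 mm above the counter over the foot's centre; x runs up the slope (20 degrees, 0.35 rad), y level across it, z square to it. At the low end a lip 6 mm thick stands 10 mm above the deck, its inner face at x = -65 mm.
- ramekin: white ramekin, 68 mm across, 42 mm high, bystander; origin: centre of its underside
- lemon: yellow half lemon, cut side down, 60 mm across, 34 mm high, bystander; origin: centre of its underside
- jam_jar: red jam jar with a black lid, 66 mm across, 90 mm high, bystander; origin: centre of its underside
- vanilla: small amber bottle with a yellow cap, 42 mm across, 130 mm high, bystander; origin: centre of its underside
- oil: dark green oil bottle, 66 mm across, 240 mm high, bystander; origin: centre of its underside
- carton: white and blue milk carton, 70 x 90 mm, 205 mm high with its cap, bystander; origin: centre of its underside
Mind the look-alikes: they are no part of the job. What is shaped like the brush but pink or purple is not meant.

How it is judged:
On the way:
1. the brush, bristles down over the middle of the plate (within 25 mm), pushes the plate down to its stop (at least 12 of 14 mm), no finger on the plate (value of joint plate above 0.012 m and contact force between brush and plate above 4 N and horizontal distance between brush and plate_top below 0.025 m and angle between brush's own z axis and vertical below 0.25 rad and contact force between the fingers and plate below 0.5 N), for 0.2 s.
At the end, for the whole second after the job is handed in: The brush lies still on the green deck, bristles down and flat on it, its centre within 12 mm of the deck's centre line and 20 mm of its middle lengthwise, straight along it within 0.2 rad, either end up (x of brush in the frame of deck between -0.02 and 0.02 m and y of brush in the frame of deck between -0.012 and 0.012 m and z of brush in the frame of deck between -0.004 and 0.006 m and angle between the x axis of brush and the x axis of deck, either way round below 0.2 rad and angle between the z axis of brush and the z axis of deck, either way round below 0.12 rad and angle between brush's own z axis and vertical below 0.6 rad and linear speed of brush below 0.02 m/s); the robot touches nothing.
It fails at once if the brush is dropped (falls freely faster than 0.5 m/s, about 13 mm) (contact force between brush and anything else below 0.05 N and linear speed of brush above 0.5 m/s).
It fails at once if a finger pushes on the steel plate (contact force between the fingers and plate above 2 N).
It fails at once if one of the other things on the counter is shifted by more than 30 mm (distance of any of ramekin, lemon, jam_jar, vanilla, oil, carton from where it was at the start of the episode above 0.03 m).
It also fails if it takes over 45 s, if anything falls off the work surface, if the arm or the gripper's body presses on something with over 40 N, if the wrist force passes 120 N, or if a joint passes its speed limit or range.

## Robot

A 6-joint arm with a two-finger parallel gripper is mounted at the origin on the work surface. World frame = base frame: x ahead of the robot, y to its left, z up, the work surface at z = 0. Lengths are in m, angles in rad, forces in N, time in s.
With the tool pointing down it reaches from about 0.275 to 0.825 m from the base axis. Payload 4.9 kg.
Tool frame: the origin (TCP) lies on the centre line of the jaws, within the pads' length; the fingertips stand robot.nose_length ahead of it and the grasp point (between the pads) lies 6 mm ahead of it (robot.nose_length is the distance from the TCP to the fingertips, in m); z points along the fingers, y is the line along which they close (so a half turn about z gives the same grasp; the last joint's range is limited). The gripper opens to 85 mm and grips with 20 to 120 N. Pads are 22 mm wide; open, the fingers measure 114 mm over their backs; the gripper's body (76 mm by 85 mm) begins 54 mm behind the grasp point. The pads swing forward as they close: fully open they stand 13 mm farther back than shut.
Start: joints at [-1.326, 0.326, -0.193, 1.052, 0, 1.437], TCP at [0.203, -0.511, 0.236] pointing down, gripper open.
Joint ranges: [-2.65, 2.65], [-0.97, 1.79], [-1.3, 1.35], [-1.93, 2.1], [-1.47, 1.37], [-3.14, 3.14]. Speed limits (rad/s): [2.57, 2.57, 3.14, 3.14, 3.14, 3.14].

## Interface

Orientations are given as a 3x3 rotation matrix whose columns are the frame's x, y, z axes.
In Python, from plant import robot gives the robot as it stands.
- The arm moves only by the tool drive_tool, never from a script. Its argument "increments" is a list of rows, each a list of 3 entries, a list of its own where there are three numbers: the opening, from 0 (shut) to 1 (fully open), then the shift along the tool's x, y, z in cm, then the turn about the tool's z in degrees. In form: [[jaw, [tx, ty, tz], roll], ...]. A call has 1 to 5 rows; each row is the pose to reach, as a shift and turn from the pose commanded when the call began, along the tool's axes at that moment; what a row does not reach only later rows make up. A row lasts 1/12 s, in which the tool goes at most 41.7 mm and 7.16 degrees, less where a joint would pass 70% of its speed; a pose out of reach is approached as far as the arm can. A call with a gripper value outside its range is refused whole. The fingers move at their own pace and stop on an object; "squeeze" is the grip in N (left out, the last holds). Time passes only in rows, so rows that repeat a pose let the fingers close. It gives the time, the measured TCP pose, the force, the opening and the grip force at its end, in the units of the state.
- robot.get_state(): the state, without advancing time (a new reading comes with each control period).
- robot.capture(name): name is "scene" or "side" or "wrist"; returns (picture, depth): 480x640x3 uint8, red, green, blue; 480x640 float32, m along the optical axis (not along the pixel's ray), 0 where there is no reading.
- robot.camera_info(name): a dict with "fx", "fy", "cx", "cy" (pixels), "k1" (the pictures are not rectified: a ray, as slopes to the right and down, at radius r is drawn at 1 + k1 r^2 times it, then the intrinsics apply), "R" (3x3) and "t" (3): a world point X has camera coordinates R X + t; the wrist camera has in their place "tool_from_camera" (4x4, takes a point from camera to tool coordinates, whose origin is the TCP and whose axes are the flange's). Camera axes: x right, y down, z forward; pixel columns grow to the right and rows downward; lengths in m; the calibration is good to about 2 mm. A picture is of the moment at which its call begins: read the wrist's pose just before it. camera_info takes no time and is no camera call.
- robot.job_done(): hands the job in; it is judged then, once.
The state is a dict: "time_s": time; "joints": joint angles; "qvel": joint speeds; "joint_efforts": joint torques, N m; "ee_pos": TCP position; "tool_rot": TCP orientation; "force": force on the tool from outside, world axes, zero at the start; "ft_torque": the same for the moment, N m; "finger_gap": finger opening in m; "finger_force": force on a finger pad.
Only numpy, scipy, OpenCV 4.12 (cv2) and the standard library are available. Lean on these libraries where they do the work, as an engineer would, in place of code of your own. Each camera call takes 0.05 s, during which the arm holds its last target. There are 200 camera calls.

## Working session

There is one attempt and no reset: what is moved stays moved. The work goes in short steps, Python scripts to look and compute and a tool call to move; the robot and the scene stay as the last step left them, time stands still between calls to the robot, and variables do not carry over. Pictures are saved under pics/ and viewed, at most 10 in all, crops included, and the job is handed in when it is done.

Besides the shell and the picture viewer there is one more tool, called in YAML: its name, and indented under it one key for each argument. drive_tool: Moves the arm, as the interface text tells. Its arguments: {"type":"object","properties":{"increments":{"type":"array"},"squeeze":{"type":"number"}},"required":["increments"]}

```bash
mkdir -p pics; cat > h.py <<'E'
import numpy as np, cv2
from plant import robot
def grab(n,tag):
    s=robot.get_state(); p,d=robot.capture(n)
    np.savez(f'{tag}.npz',p=p,d=d,ee=s['ee_pos'],R=s['tool_rot'])
    cv2.imwrite(f'pics/{tag}.png',p[:,:,::-1]); return p,d
def world(n,u,v,z,s=None):
    c=robot.camera_info(n)
    q=np.array([(np.asarray(u,float)-c['cx'])/c['fx'],(np.asarray(v,float)-c['cy'])/c['fy']])
    x=q.copy()
    for _ in range(20): x=q/(1+c['k1']*(x**2).sum(0))
    P=np.array([x[0]*z,x[1]*z,z+0*x[0]])
    if n=='wrist':
        T=np.array(c['tool_from_camera']); P=(T[:3,:3]@P).T+T[:3,3]
        return P@np.array(s['R']).T+s['ee']
    return (P.T-np.array(c['t']))@np.array(c['R'])
def cloud(n,tag):
    f=np.load(tag+'.npz'); v,u=np.mgrid[:480,:640]
    W=world(n,u.ravel(),v.ravel(),f['d'].ravel().astype(float),f)
    return W.reshape(480,640,3),f['p'],f['d']
E
python3 - <<'E'
from h import *
print(robot.get_state(), robot.nose_length)
a,_=grab('scene','scene0'); b,_=grab('side','side0')
for n in('scene','side'):
    c=robot.camera_info(n); print(n,c['fx'],c['k1'],-np.array(c['R']).T@np.array(c['t']))
E
```

```text
{'time_s': 0.0, 'joints': array([-1.32618380e+00,  3.26902938e-01, -1.93594614e-01,  1.05198507e+00,
       -3.71202440e-06,  1.43657559e+00]), 'qvel': array([-0.00032003, -0.00204083, -0.00121122, -0.00068973,  0.00040873,
        0.00044643]), 'joint_efforts': array([ 4.17974925e-04, -4.43402731e+01,  2.62435877e+01,  1.56717788e-02,
       -2.06837567e-04, -5.31594310e-06]), 'ee_pos': array([ 0.20326969, -0.51044476,  0.23512004]), 'tool_rot': array([[ 9.29096816e-01,  3.69836364e-01, -4.11988328e-04],
       [ 3.69836527e-01, -9.29095404e-01,  1.63519392e-03],
       [ 2.21977713e-04, -1.67162180e-03, -9.99998578e-01]]), 'force': array([ 0.151753  ,  0.13391849, -0.60553126]), 'ft_torque': array([-0.01785339, -0.0062612 , -0.03760723]), 'finger_force': 0.0, 'finger_gap': 0.08564175510510781} 0.025
scene 460.380327096645 -0.11472901022871283 [1.09586536 0.54882317 0.77948042]
side 457.3003542381352 -0.10896094791712105 [0.32012555 0.57680289 0.82796577]
```

View pics/scene0.png

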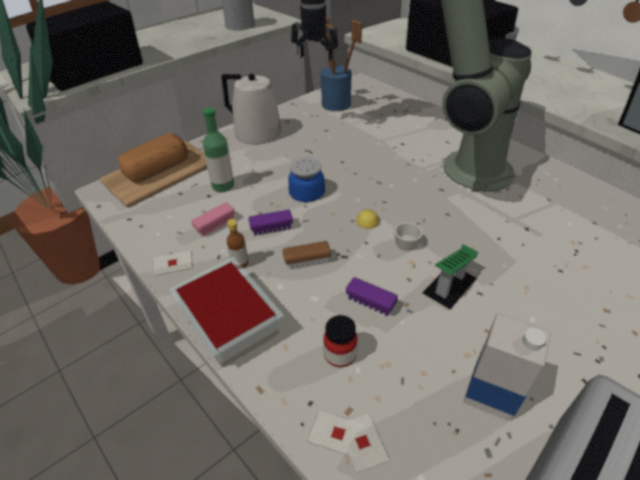

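View pics/side0.png

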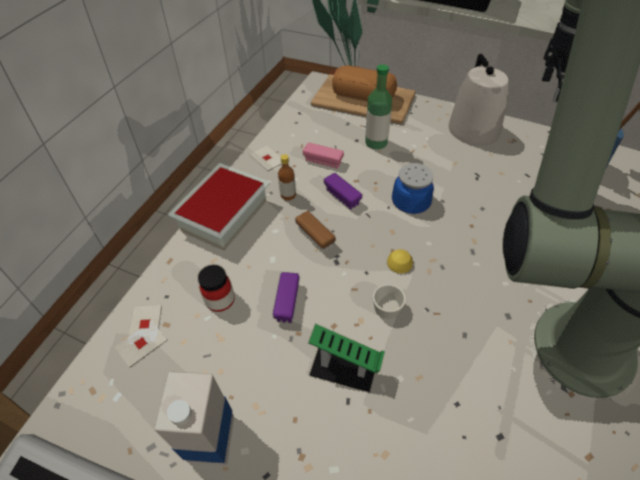

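The brown brush is at scene (307,253) and side (316,229). Its look-alikes are purple at scene (271,221) and (372,295), and pink at (213,218). The dispenser is at scene (307,180) and the green deck at scene (456,261), side (346,348). I choose the brown one. Next I measure from both views.

```bash
python3 - <<'E'
from h import *
def fit(P):
    c,(w,h),a=cv2.minAreaRect((P[:,:2]*1000).astype(np.float32))
    b=cv2.boxPoints((c,(w,h),a)); e=[b[1]-b[0],b[2]-b[1]]; e=max(e,key=np.linalg.norm)
    return np.round(c,1),round(max(w,h)),round(min(w,h)),round(np.degrees(np.arctan2(e[1],e[0]))%180,1)
boxes={'scene':dict(brush=(280,235,335,272),disp=(284,155,330,205),deck=(432,240,485,285),jar=(320,310,362,370),ram=(390,218,428,252),lem=(352,205,384,232),van=(224,215,250,270),oil=(200,105,235,195),car=(465,310,552,415),p1=(245,205,297,238),p2=(342,273,402,318)),
'side':dict(brush=(292,206,340,254),disp=(388,160,438,215),deck=(303,320,388,378),jar=(195,262,238,312),ram=(370,283,410,325),lem=(384,246,416,275),van=(274,152,300,202),oil=(362,62,395,152),car=(155,370,235,462),p1=(320,170,364,210),p2=(270,268,304,324))}
for n in('scene','side'):
    W,p,d=cloud(n,n+'0'); hsv=cv2.cvtColor(p,cv2.COLOR_RGB2HSV)
    for k,(a,b,c,e) in boxes[n].items():
        w=W[b:e,a:c].reshape(-1,3); q=hsv[b:e,a:c].reshape(-1,3).astype(int); ok=(d[b:e,a:c].ravel()>0)&(w[:,2]>.012)
        if k=='brush': ok&=(w[:,2]>.03)&(w[:,2]<.05)
        if k=='disp': ok&=(w[:,2]>.08)
        if k=='deck': ok&=(q[:,0]>45)&(q[:,0]<80)&(q[:,1]>120)
        P=w[ok]
        print(n,k,len(P),np.round(np.median(P,0)*1000,1),'z95',round(np.percentile(P[:,2],95)*1000,1),fit(P))
        if k=='deck':
            A=np.c_[P[:,:2],np.ones(len(P))]; g=np.linalg.lstsq(A,P[:,2],rcond=None)[0]; print('  slope',np.degrees(np.arctan(np.hypot(*g[:2]))),'uphill dir',np.degrees(np.arctan2(g[1],g[0])),P[:,2].min(),P[:,2].max())
s=cv2.imread('pics/scene0.png')[200:300,260:380]; t=cv2.imread('pics/side0.png')[310:410,290:410]
cv2.imwrite('pics/crop.png',np.hstack([cv2.resize(x,None,fx=3.3,fy=3.3,interpolation=2) for x in (s,t)]))
E
```

```text
scene brush 693 [630.2 -53.4  39.3] z95 42.2 (array([626.3, -57. ]), 110, 46, np.float32(152.6))
scene disp 465 [ 454.4 -260.3   86.8] z95 89.1 (array([ 453. , -264.4]), 82, 81, np.float32(84.7))
scene deck 478 [441.5 224.5  85.1] z95 105.5 (array([439.6, 224.2]), 130, 35, np.float32(6.7))
  slope 19.255595923657634 uphill dir 4.751129443984957 0.059858117502444165 0.1086957771833265
scene jar 1479 [755.9 194.8  77.3] z95 90.8 (array([746. , 185.7]), 65, 61, np.float32(133.0))
scene ram 517 [402.9  61.7  31.6] z95 43.1 (array([406.5,  63.1]), 66, 66, np.float32(55.9))
scene lem 286 [427.5 -52.2  24.8] z95 34.2 (array([423.1, -55.5]), 57, 45, np.float32(138.9))
scene van 883 [ 754.8 -143.2   67. ] z95 127.7 (array([ 725. , -190.1]), 250, 65, np.float32(59.4))
scene oil 1739 [ 616.8 -432.4  111. ] z95 228.5 (array([ 535.3, -590.5]), 391, 117, np.float32(53.4))
scene car 5640 [631.  450.8 156.8] z95 202.5 (array([606.1, 443.4]), 92, 74, np.float32(110.9))
scene p1 722 [ 621.6 -200.6   38.5] z95 42.3 (array([ 617.4, -206.7]), 108, 45, np.float32(152.0))
scene p2 1058 [612.8 139.5  38.8] 
[... 509 characters left out ...]
3]), 63, 62, np.float32(174.0))
side ram 585 [408.2  51.7  32.5] z95 42.8 (array([407.7,  64.1]), 67, 66, np.float32(15.7))
side lem 403 [417.5 -49.7  25.8] z95 32.7 (array([417.6, -54.5]), 55, 52, np.float32(5.1))
side van 591 [ 742.2 -146.5   71.6] z95 129.0 (array([ 746.6, -151. ]), 43, 33, np.float32(15.3))
side oil 2271 [ 613.3 -437.9   95.3] z95 228.3 (array([ 641.5, -558.4]), 300, 106, np.float32(109.1))
side car 5559 [588.2 453.6 186.9] z95 204.0 (array([605.9, 443.5]), 93, 72, np.float32(110.6))
side p1 677 [ 613.8 -198.8   38.8] z95 42.1 (array([ 617.9, -205.3]), 113, 43, np.float32(153.2))
side p2 966 [604.3 140.2  38.7] z95 41.4 (array([607.8, 134.6]), 109, 43, np.float32(107.4))
```

View pics/crop.png

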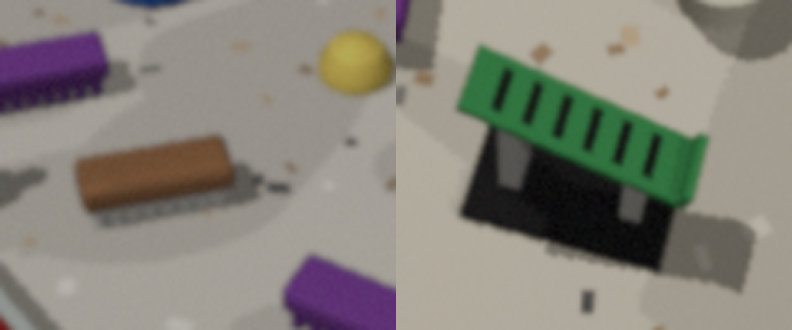

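The crop shows the brown brush bristles down at about (155,170), i.e. scene (307,253), so the choice is confirmed. The deck's lip, its low end, faces the robot. Both views agree on brush (626,-55) with axis at 153° and top at 40 mm, plate (451,-265) with top at 88 mm, and deck about (440,224), 6.5° uphill, at 85 mm. The sizes match the text.

```bash
cat > go.py <<'E'
import sys
from h import *
x,y,z,yaw=map(float,sys.argv[1:5])
s=robot.get_state(); R=np.array(s['tool_rot']); p=np.array(s['ee_pos'])
d=R.T@(np.array([x,y,z])-p)*100
cy=np.degrees(np.arctan2(R[1,0],R[0,0])); r=-((yaw-cy+180)%360-180)
print('t',s['time_s'],'p',np.round(p,4),'yaw',round(cy,1),'tilt',np.round(R[:2,2],4),'j',np.round(s['joints'],2),'F',np.round(s['force'],1),'gap',s['finger_gap'],s['finger_force'])
n=max(np.linalg.norm(d)/4,abs(r)/7)
print('shift',np.round(d,2),'roll',round(r,1),'rows',n,'per5', np.round(d*min(1,5/n),1),round(r*min(1,5/n),1))
E
python3 go.py .626 -.0555 .2 152.8
```

```text
t 0.1 p [ 0.2033 -0.5106  0.2352] yaw 21.7 tilt [-0.0004  0.0014] j [-1.33  0.33 -0.19  1.05 -0.    1.44] F [-0.2  0.3 -0.4] gap 0.085712894887475 0.0
shift [ 56.1  -26.64   3.57] roll -131.1 rows 18.728181594832108 per5 [15.  -7.1  1. ] -35.0
```

drive_tool:
  increments:
    - [1,[3,-1.4,0.2],-7]
    - [1,[6,-2.8,0.4],-14]
    - [1,[9,-4.2,0.6],-21]
    - [1,[12,-5.6,0.8],-28]
    - [1,[15,-7,1],-35]

```text
time_s: 0.52
ee_pos: [0.3175, -0.3891, 0.2254]
tool_rot: [[0.544, 0.839, -0.0], [0.839, -0.544, 0.001], [0.0, -0.001, -1.0]]
force: [0.0, -0.4, 0.3]
finger_gap: 0.0855
finger_force: 0.0
```

```bash
python3 go.py .626 -.0555 .2 152.8
```

```text
t 0.5167 p [ 0.3175 -0.3891  0.2254] yaw 57.0 tilt [-0.0003  0.0007] j [-1.03  0.25 -0.33  0.99  0.    1.11] F [ 0.  -0.4  0.3] gap 0.08552262269410156 0.0
shift [44.77  7.72  2.56] roll -95.8 rows 13.683456039704424 per5 [16.4  2.8  0.9] -35.0
```

drive_tool:
  increments:
    - [1,[3.3,0.6,0.2],-7]
    - [1,[6.6,1.1,0.4],-14]
    - [1,[9.9,1.7,0.6],-21]
    - [1,[13.2,2.2,0.8],-28]
    - [1,[16.4,2.8,0.9],-35]

```text
time_s: 0.93
ee_pos: [0.4308, -0.267, 0.2164]
tool_rot: [[-0.036, 0.999, -0.001], [0.999, 0.036, 0.001], [0.001, -0.001, -1.0]]
force: [-0.1, -0.9, -0.3]
finger_gap: 0.0854
finger_force: 0.0
```

```bash
python3 go.py .626 -.0555 .2 152.8
```

```text
t 0.9333 p [ 0.4308 -0.267   0.2164] yaw 92.1 tilt [-0.0008  0.0007] j [-0.7   0.26 -0.33  0.98  0.    0.83] F [-0.1 -0.9 -0.3] gap 0.08542147863974947 0.0
shift [20.44 20.26  1.64] roll -60.7 rows 8.677961777718654 per5 [11.8 11.7  0.9] -35.0
```

drive_tool:
  increments:
    - [1,[2.3,2.3,0.2],-7]
    - [1,[4.7,4.7,0.4],-14]
    - [1,[7,7,0.6],-21]
    - [1,[9.4,9.4,0.8],-28]
    - [1,[11.8,11.7,0.9],-35]

```text
time_s: 1.35
ee_pos: [0.5444, -0.1458, 0.2072]
tool_rot: [[-0.603, 0.798, -0.001], [0.798, 0.603, 0.0], [0.001, -0.001, -1.0]]
force: [0.0, -0.4, 0.3]
finger_gap: 0.0852
finger_force: 0.0
```

```bash
python3 go.py .626 -.0555 .2 152.8
```

```text
t 1.35 p [ 0.5444 -0.1458  0.2072] yaw 127.1 tilt [-0.0009  0.0003] j [-0.39  0.37 -0.2   1.   -0.    0.53] F [ 0.  -0.4  0.3] gap 0.0851647646820127 0.0
shift [ 2.29 11.95  0.72] roll -25.7 rows 3.6777232525799133 per5 [ 2.3 12.   0.7] -25.7
```

drive_tool:
  increments:
    - [1,[0.6,3,0.2],-6.5]
    - [1,[1.2,6,0.4],-13]
    - [1,[1.8,9,0.6],-19.5]
    - [1,[2.3,12,0.7],-25.7]
    - [1,[2.3,12,0.7],-25.7]

```text
time_s: 1.77
ee_pos: [0.6288, -0.0531, 0.1998]
tool_rot: [[-0.89, 0.456, 0.001], [0.456, 0.89, 0.002], [0.0, 0.002, -1.0]]
force: [-0.8, -0.1, 0.0]
finger_gap: 0.0858
finger_force: 0.0
```

```bash
python3 - <<'E'
from h import *
grab('wrist','w1')
W,p,d=cloud('wrist','w1'); f=np.load('w1.npz'); print(f['ee'],f['R'])
hsv=cv2.cvtColor(p,cv2.COLOR_RGB2HSV)
m=(d>0)&(W[...,2]>.032)&(W[...,2]<.05)&(abs(W[...,0]-.626)<.08)&(abs(W[...,1]+.055)<.08)
P=W[m]; print(len(P),np.median(P,0)); c,(w,h),a=cv2.minAreaRect((P[:,:2]*1000).astype(np.float32)); print(c,w,h,a)
E
python3 go.py .626 -.0555 .039 152.8
```

```text
[ 0.6288133  -0.05310258  0.19979967] [[-8.89968725e-01  4.56020735e-01  8.70321649e-04]
 [ 4.56021555e-01  8.89966662e-01  1.91875292e-03]
 [ 1.00433862e-04  2.10451552e-03 -9.99997780e-01]]
5782 [ 0.62288231 -0.05470885  0.03922679]
(626.8838500976562, -56.77862548828125) 42.11745071411133 108.04143524169922 61.578670501708984
t 1.8167 p [ 0.6272 -0.055   0.1998] yaw 152.6 tilt [-0.0009  0.0004] j [-0.2   0.5  -0.02  1.05  0.    0.27] F [-1.1 -1.5  0.4] gap 0.08544193057221794 0.0
shift [ 0.06 -0.1  16.08] roll -0.2 rows 4.019970232913736 per5 [ 0.1 -0.1 16.1] -0.2
```

View pics/w1.png

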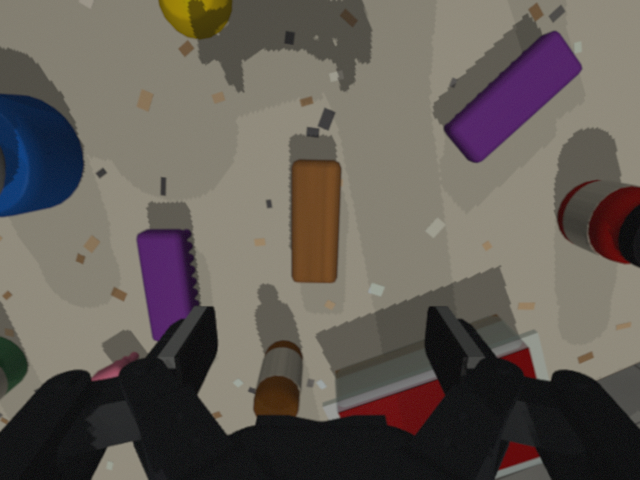

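The wrist view shows the brush at (316,220), upright in the image and centred between the jaws. Purple is at (168,283) and (513,97), with nothing within finger reach. The pose (627,-56.8), top 39 mm, agrees with the other views.

drive_tool:
  increments:
    - [1,[0.1,-0.1,4],0]
    - [1,[0.1,-0.1,8],0]
    - [1,[0.1,-0.1,12],0]
    - [1,[0.1,-0.1,15],0]
    - [1,[0.1,-0.1,16],0]

```text
time_s: 2.23
ee_pos: [0.62, -0.0578, 0.0356]
tool_rot: [[-0.885, 0.465, -0.009], [0.465, 0.885, 0.001], [0.009, -0.003, -1.0]]
force: [-1.0, -0.4, -0.6]
finger_gap: 0.0853
finger_force: 0.0
```

drive_tool:
  increments:
    - [1,[0,0,0],0]
    - [0.3,[0,0,0],0]
    - [0.3,[0,0,0],0]
    - [0.3,[0,0,0],0]
    - [0.3,[0,0,0],0]
  squeeze: 40

```text
time_s: 2.65
ee_pos: [0.6265, -0.0579, 0.0431]
tool_rot: [[-0.886, 0.463, 0.004], [0.463, 0.886, -0.0], [-0.004, 0.001, -1.0]]
force: [1.4, 3.7, 12.7]
finger_gap: 0.0388
finger_force: 7.4
```

```bash
python3 go.py .6265 -.056 .039 152.6
```

```text
t 2.65 p [ 0.6265 -0.0579  0.0431] yaw 152.4 tilt [ 0.0038 -0.0004] j [-0.21  0.64 -0.21  0.71  0.    0.27] F [ 1.4  3.7 12.7] gap 0.03881549604093292 7.367923060301109
shift [0.09 0.17 0.41] roll -0.2 rows 0.11328728175293191 per5 [0.1 0.2 0.4] -0.2
```

drive_tool:
  increments:
    - [0.3,[0,0,0],0]
    - [0.3,[0,0,0],0]
    - [0.3,[0,0,0],0]

```text
time_s: 2.9
ee_pos: [0.6273, -0.0586, 0.0445]
tool_rot: [[-0.886, 0.463, 0.006], [0.463, 0.886, -0.002], [-0.006, 0.001, -1.0]]
force: [-1.6, -1.2, 11.6]
finger_gap: 0.0257
finger_force: 5.6
```

```bash
python3 go.py .6265 -.056 .039 152.6; python3 - <<'E'
from h import *
a,_=grab('scene','s2'); b,_=grab('side','d2')
cv2.imwrite('pics/c2.png',np.hstack([cv2.resize(x[:,:,::-1],(400,400),interpolation=2) for x in (a[170:290,250:370],b[160:280,270:390])]))
E
```

```text
t 2.9 p [ 0.6273 -0.0586  0.0445] yaw 152.4 tilt [ 0.0056 -0.0023] j [-0.21  0.64 -0.21  0.72 -0.    0.27] F [-1.6 -1.2 11.6] gap 0.025722020776444855 5.627588324714452
shift [0.19 0.19 0.55] roll -0.2 rows 0.15289422226193264 per5 [0.2 0.2 0.5] -0.2
```

View pics/c2.png

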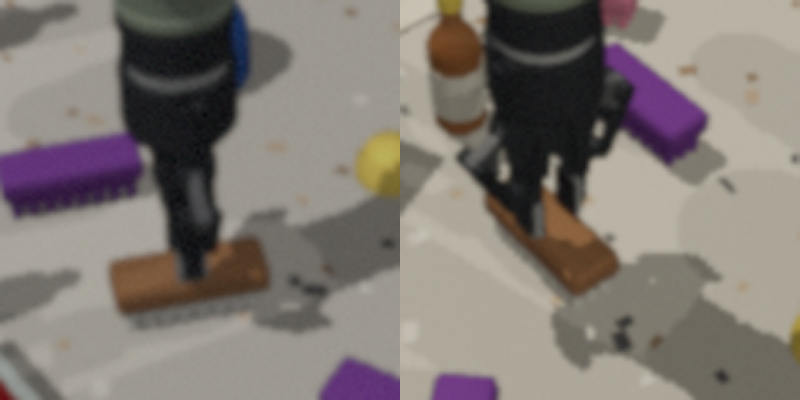

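The fingers rest on the wood's top (scene crop (190,280), side crop (535,235)), so this is not a grasp. I'll lift, open and re-measure.

drive_tool:
  increments:
    - [0.3,[0,0,-2],0]
    - [1,[0,0,-5],0]
    - [1,[0,0,-6],0]
    - [1,[0,0,-6],0]
    - [1,[0,0,-6],0]

```text
time_s: 3.42
ee_pos: [0.6257, -0.0578, 0.1019]
tool_rot: [[-0.886, 0.463, 0.002], [0.463, 0.886, -0.001], [-0.002, 0.001, -1.0]]
force: [-0.3, 0.1, -0.4]
finger_gap: 0.0731
finger_force: 0.0
```

```bash
python3 go.py .6265 -.056 .03 152.6; python3 - <<'E'
from h import *
print(robot.nose_length, [a for a in dir(robot) if a[0]!='_'])
def top(n,tag):
    W,p,d=cloud(n,tag); hsv=cv2.cvtColor(p,cv2.COLOR_RGB2HSV)
    near=(d>0)&(np.hypot(W[...,0]-.6265,W[...,1]+.056)<.075)
    m=near&(W[...,2]>.034)&(W[...,2]<.046)&(hsv[...,1]>90)
    print(tag,m.sum(),np.percentile(W[m][:,2],[5,50,95])); print(cv2.minAreaRect((W[m][:,:2]*1000).astype(np.float32)))
    k=near&(p.max(2)<60)&(W[...,2]>.015)&(W[...,2]<.12); q=W[k]; print('dark z pct',k.sum(),np.percentile(q[:,2],[0,1,5,10]) if k.sum() else '')
top('scene','s2'); top('side','d2')
grab('wrist','w3'); grab('scene','s3'); grab('side','d3')
for n,t in(('wrist','w3'),('scene','s3'),('side','d3')): top(n,t)
E
```

```text
t 3.4167 p [ 0.6257 -0.0578  0.1019] yaw 152.4 tilt [ 0.0025 -0.0005] j [-0.21  0.58 -0.16  0.83 -0.    0.27] F [-0.3  0.1 -0.4] gap 0.07313478222370898 0.0
shift [0.02 0.19 7.19] roll -0.2 rows 1.7972161657969878 per5 [0.  0.2 7.2] -0.2
0.025 ['IKError', 'camera_info', 'capture', 'get_state', 'job_done', 'nose_length']
s2 427 [0.03550813 0.03957745 0.04205595]
((628.1309814453125, -54.542869567871094), (37.26411056518555, 104.4655990600586), 61.71780776977539)
dark z pct 175 [0.04130315 0.04580305 0.05238691 0.05789995]
d2 393 [0.03522915 0.03928265 0.04186906]
((624.0324096679688, -52.406070709228516), (40.076786041259766, 103.02849578857422), 61.63294219970703)
dark z pct 408 [0.04437988 0.0489424  0.05520734 0.06251198]
w3 11327 [0.03697985 0.03930473 0.04043448]
((626.3912353515625, -56.28851318359375), (41.024513244628906, 108.07707977294922), 61.548744201660156)
dark z pct 1230 [0.10509149 0.10578678 0.10729597 0.10833799]
s3 530 [0.0356286  0.03972773 0.04204098]
((628.5499267578125, -53.824058532714844), (37.88388442993164, 104.4917221069336), 61.83671188354492)
dark z pct 9 [0.11544202 0.11546812 0.1155725  0.11570298]
d3 606 [0.03533464 0.03923821 0.04203418]
((625.30712890625, -52.7537841796875), (42.063541412353516, 105.9814453125), 61.41946029663086)
dark z pct 13 [0.1120956  0.11218176 0.11252638 0.1136245 ]
```

```bash
python3 - <<'E'
from h import *
grab('wrist','w4'); s=robot.get_state(); print(s['finger_gap'],s['ee_pos'])
W,p,d=cloud('wrist','w4'); f=np.load('w4.npz')
T=(W-f['ee'])@f['R']
m=(d>0)&(T[...,2]<.045)
q=T[m]; print(m.sum())
for sg in(-1,1):
    k=q[q[:,1]*sg>0]; i=k[:,2].argsort()[::-1]; print(sg,np.round(np.percentile(k[:,2],[100,99.5,98,95,90])*1e3,1)); print(np.round(k[i[:200:20]]*1000))
cv2.imwrite('pics/w4.png',p[:,:,::-1])
E
```

```text
0.085475286689686 [ 0.62382265 -0.05737288  0.099389  ]
60016
-1 [ -7.9 -12.2 -18.3 -27.9 -41.4]
[[  3. -42.  -8.]
 [  5. -42.  -9.]
 [  9. -42. -10.]
 [ -9. -42. -10.]
 [  3. -42. -11.]
 [ -2. -42. -11.]
 [  2. -42. -12.]
 [  4. -42. -12.]
 [  1. -42. -12.]
 [ 11. -48. -13.]]
1 [ 45.   37.   33.7 -12.1 -30.5]
[[-125.  133.   45.]
 [-119.  130.   39.]
 [-116.  136.   39.]
 [ -93.  197.   38.]
 [-124.  120.   38.]
 [-124.  120.   38.]
 [ -91.  196.   37.]
 [ -91.  197.   37.]
 [-118.  135.   37.]
 [ -91.  199.   36.]]
```

View pics/w4.png

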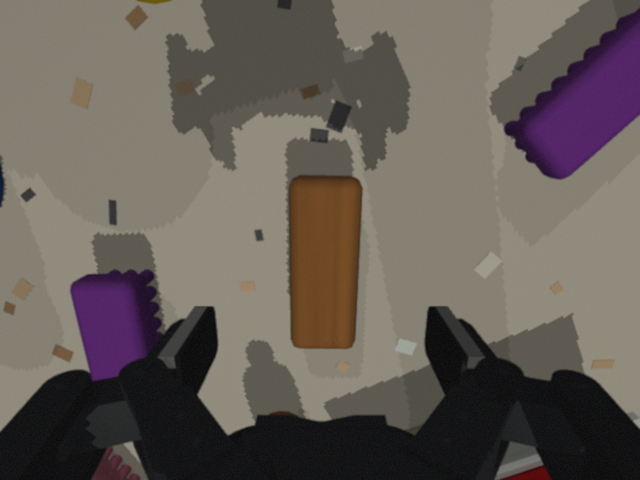

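Brush at (325,262), unmoved. The depth image puts the open fingertips 8 mm behind the TCP, and the contact puts them about 5 mm ahead when nearly shut. The stated 25 mm nose length therefore doesn't hold, and I must go about 20 mm lower.

```bash
python3 go.py .6264 -.056 .017 151.8
```

```text
t 3.6167 p [ 0.6238 -0.0574  0.0994] yaw 152.4 tilt [-0.0025  0.0005] j [-0.21  0.58 -0.16  0.84  0.    0.27] F [ 0.9  0.2 -0.3] gap 0.085475286689686 0.0
shift [-0.18  0.25  8.24] roll 0.6 rows 2.061018502161153 per5 [-0.2  0.2  8.2] 0.6
```

drive_tool:
  increments:
    - [1,[-0.1,0.2,2],0.6]
    - [1,[-0.1,0.2,4],0.6]
    - [1,[-0.1,0.2,6],0.6]
    - [1,[-0.1,0.2,7.5],0.6]
    - [1,[-0.1,0.2,8.2],0.6]

```text
time_s: 4.03
ee_pos: [0.6242, -0.0558, 0.0153]
tool_rot: [[-0.881, 0.473, -0.005], [0.473, 0.881, 0.001], [0.005, -0.002, -1.0]]
force: [-0.3, 0.3, 0.1]
finger_gap: 0.0852
finger_force: 0.0
```

drive_tool:
  increments:
    - [1,[0,0,0],0]
    - [1,[0,0,0],0]
    - [0.4,[0,0,0],0]
    - [0.4,[0,0,0],0]
    - [0.4,[0,0,0],0]
  squeeze: 40

```text
time_s: 4.45
ee_pos: [0.6275, -0.0565, 0.02]
tool_rot: [[-0.881, 0.473, 0.002], [0.473, 0.881, -0.0], [-0.002, 0.001, -1.0]]
force: [0.4, -0.6, 0.1]
finger_gap: 0.0513
finger_force: 0.0
```

drive_tool:
  increments:
    - [0.3,[0,0,0],0]
    - [0.3,[0,0,0],0]
    - [0.3,[0,0,0],0]
    - [0.3,[0,0,0],0]

```text
time_s: 4.78
ee_pos: [0.6275, -0.0566, 0.02]
tool_rot: [[-0.881, 0.473, 0.002], [0.473, 0.881, -0.001], [-0.002, 0.0, -1.0]]
force: [0.1, 0.1, 5.7]
finger_gap: 0.0411
finger_force: 42.5
```

drive_tool:
  increments:
    - [0.3,[0,0,-2],0]
    - [0.3,[0,0,-5],0]
    - [0.3,[0,0,-8],0]
    - [0.3,[0,0,-11],0]
    - [0.3,[0,0,-13],0]

```text
time_s: 5.2
ee_pos: [0.6273, -0.0564, 0.1515]
tool_rot: [[-0.881, 0.472, 0.002], [0.472, 0.881, -0.0], [-0.002, 0.001, -1.0]]
force: [0.3, 0.0, -0.6]
finger_gap: 0.0415
finger_force: 41.7
```

```bash
python3 go.py .4515 -.2647 .15 151.8
```

```text
t 5.2 p [ 0.6273 -0.0564  0.1515] yaw 151.8 tilt [ 0.0021 -0.0003] j [-0.21  0.53 -0.09  0.94  0.    0.29] F [ 0.3  0.  -0.6] gap 0.04146309439926919 41.71174764633179
shift [  5.65 -26.67   0.12] roll 0.0 rows 6.814544739095671 per5 [  4.1 -19.6   0.1] 0.0
```

drive_tool:
  increments:
    - [0.3,[0.6,-2.7,0],0]
    - [0.3,[1.3,-6.2,0],0]
    - [0.3,[2.1,-10,0],0]
    - [0.3,[2.9,-13.5,0],0]
    - [0.3,[3.7,-17.3,0],0]

```text
time_s: 5.62
ee_pos: [0.5109, -0.1917, 0.1486]
tool_rot: [[-0.882, 0.472, -0.0], [0.472, 0.882, 0.0], [0.001, 0.0, -1.0]]
force: [0.4, -0.8, -2.2]
finger_gap: 0.0411
finger_force: 41.7
```

drive_tool:
  increments:
    - [0.3,[0.7,-3.3,0],0]
    - [0.3,[1.3,-6.3,0],0]
    - [0.3,[1.8,-8.5,0],0]
    - [0.3,[1.9,-9.3,0],0]
    - [0.3,[1.9,-9.3,0],0]

```text
time_s: 6.03
ee_pos: [0.4505, -0.2654, 0.1487]
tool_rot: [[-0.88, 0.475, -0.0], [0.475, 0.88, 0.0], [0.0, 0.0, -1.0]]
force: [0.8, -0.1, -1.6]
finger_gap: 0.0417
finger_force: 41.7
```

```bash
python3 - <<'E'
from h import *
a,_=grab('scene','s5'); b,_=grab('side','d5')
cv2.imwrite('pics/c5.png',np.hstack([cv2.resize(x[:,:,::-1],(400,400),interpolation=2) for x in (a[95:215,245:365],b[100:220,340:460])]))
E
python3 go.py .4515 -.2647 .112 151.8
```

```text
t 6.1333 p [ 0.452  -0.2638  0.1488] yaw 151.8 tilt [0.0003 0.0009] j [-0.67  0.35 -0.39  0.82  0.   -0.18] F [ 1.3 -0.3 -1.2] gap 0.041001970835819634 41.702837347984314
shift [ 0.   -0.1   3.68] roll -0.0 rows 0.9191004635881045 per5 [ 0.  -0.1  3.7] -0.0
```

View pics/c5.png

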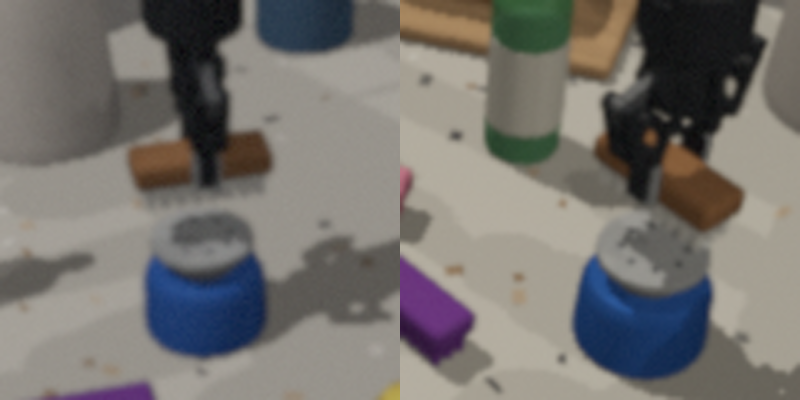

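The brush hangs level and bristles down over the plate (scene crop (200,170)), with the fingertips clear above the bristle ends. Pressing next.

drive_tool:
  increments:
    - [0.3,[0,0,2],0]
    - [0.3,[0,0,3.5],0]
    - [0.3,[0,0,4.2],0]
    - [0.3,[0,0,4.8],0]
    - [0.3,[0,0,5.3],0]
  squeeze: 50

```text
time_s: 6.55
ee_pos: [0.452, -0.2625, 0.0959]
tool_rot: [[-0.882, 0.471, -0.0], [0.471, 0.882, 0.002], [0.001, 0.002, -1.0]]
force: [-3.2, 4.8, 8.4]
finger_gap: 0.0412
finger_force: 55.4
```

drive_tool:
  increments:
    - [0.3,[0,0,0.3],0]
    - [0.3,[0,0,0.6],0]
    - [0.3,[0,0,0.6],0]
    - [0.3,[0,0,0.6],0]

```text
time_s: 6.88
ee_pos: [0.4521, -0.2626, 0.0938]
tool_rot: [[-0.882, 0.471, 0.001], [0.471, 0.882, 0.001], [-0.001, 0.002, -1.0]]
force: [-10.1, 11.6, 34.5]
finger_gap: 0.0411
finger_force: 58.5
```

drive_tool:
  increments:
    - [0.3,[0,0,-0.2],0]
    - [0.3,[0,0,-0.2],0]
    - [0.3,[0,0,-0.2],0]
    - [0.3,[0,0,-0.2],0]

```text
time_s: 7.22
ee_pos: [0.4522, -0.2627, 0.0939]
tool_rot: [[-0.882, 0.471, 0.001], [0.471, 0.882, 0.001], [-0.0, 0.002, -1.0]]
force: [-6.1, 6.6, 16.5]
finger_gap: 0.0411
finger_force: 56.6
```

drive_tool:
  increments:
    - [0.3,[0,0,-1.5],0]
    - [0.3,[0,0,-4],0]
    - [0.3,[0,0,-7.5],0]
    - [0.3,[0,0,-9.5],0]
    - [0.3,[0,0,-9.5],0]

```text
time_s: 7.63
ee_pos: [0.4548, -0.2659, 0.192]
tool_rot: [[-0.882, 0.472, 0.007], [0.472, 0.882, -0.006], [-0.009, -0.002, -1.0]]
force: [-0.4, -0.5, -1.6]
finger_gap: 0.0409
finger_force: 54.2
```

```bash
python3 go.py .430 .05 .19 186.5
```

```text
t 7.6333 p [ 0.4548 -0.2659  0.192 ] yaw 151.9 tilt [ 0.0072 -0.0056] j [-0.67  0.31 -0.33  0.92  0.   -0.18] F [-0.4 -0.5 -1.6] gap 0.040860234451563844 54.2323762178421
shift [17.09 26.69 -0.  ] roll -34.6 rows 7.922904442355407 per5 [10.8 16.8 -0. ] -21.9
```

drive_tool:
  increments:
    - [0.3,[1.8,2.8,0],-3.7]
    - [0.3,[4,6.2,0],-8]
    - [0.3,[6.2,9.8,0],-12.7]
    - [0.3,[8.5,13.2,0],-17.2]
    - [0.3,[10.8,16.8,0],-21.9]

```text
time_s: 8.05
ee_pos: [0.4351, -0.0642, 0.1861]
tool_rot: [[-0.994, 0.106, -0.001], [0.106, 0.994, 0.0], [0.001, 0.0, -1.0]]
force: [1.8, 0.6, -1.5]
finger_gap: 0.0407
finger_force: 54.2
```

```bash
python3 go.py .44 .224 .19 186.5; python3 - <<'E'
from h import *
# deck centre: green pts, project on axis; extents of flat part; crossing of z=85
for n,(a,b,c,e) in (('scene',(432,240,485,285)),('side',(303,320,388,378))):
    W,p,d=cloud(n,n+'0'); h=cv2.cvtColor(p,cv2.COLOR_RGB2HSV)[b:e,a:c].reshape(-1,3); w=W[b:e,a:c].reshape(-1,3)
    P=w[(h[:,0]>45)&(h[:,0]<80)&(h[:,1]>120)&(d[b:e,a:c].ravel()>0)]
    th=np.radians(6.5); ax=np.array([np.cos(th),np.sin(th)]); ay=np.array([-ax[1],ax[0]])
    u=(P[:,:2]-[.44,.224])@ax; v=(P[:,:2]-[.44,.224])@ay
    k=abs(u)<.045; g=np.polyfit(u[k],P[k,2],1); print(n,'slope',np.degrees(np.arctan(g[0])),'u at z=.085',(.085-g[1])/g[0],'u rng',u.min(),u.max())
    for lo in np.arange(-.05,.05,.02):
        q=(u>lo)&(u<lo+.02); print('  v',np.round(np.percentile(v[q],[2,98])*1000,1), 'mid',round(np.percentile(v[q],[2,98]).mean()*1000,1),'z',P[q,2].mean())
E
```

```text
t 8.05 p [ 0.4351 -0.0642  0.1861] yaw 173.9 tilt [-0.0006  0.0004] j [-0.31  0.17 -0.54  0.86  0.   -0.21] F [ 1.8  0.6 -1.5] gap 0.040743771694999785 54.150484800338745
shift [ 2.57 28.71 -0.38] roll -12.6 rows 7.207121111659362 per5 [ 1.8 19.9 -0.3] -8.7
scene slope 20.54072270140915 u at z=.085 0.001646246972253197 u rng -0.06555511473040564 0.0646457193195171
  v [-15.8  16.3] mid 0.3 z 0.07009063928851186
  v [-15.7  17.1] mid 0.7 z 0.07604439470272586
  v [-16.6  17. ] mid 0.2 z 0.08456146132621985
  v [-15.5  17.5] mid 1.0 z 0.09199762194096847
  v [-15.9  16.9] mid 0.5 z 0.09907934106516623
side slope 20.497363444953233 u at z=.085 0.003962120325527819 u rng -0.06500852355550486 0.06166571877214696
  v [-18.4  18.5] mid 0.0 z 0.06839154274435626
  v [-18.2  18.9] mid 0.3 z 0.07633551360646086
  v [-18.1  18.6] mid 0.3 z 0.08313791242262492
  v [-18.2  18. ] mid -0.1 z 0.09114661130655159
  v [-18.6  18.1] mid -0.3 z 0.09832585670053487
```

Deck centre is (442.5, 224.6), uphill at 6.5°, slope 20.5°. The brush will hang level, so I'll press its uphill end on the deck with a light grip to pivot it flat, moving 7 mm downhill as it turns.

drive_tool:
  increments:
    - [0.3,[0.5,3.6,0],-2]
    - [0.3,[0.9,7.6,0],-4]
    - [0.3,[1.3,11.6,0],-6]
    - [0.3,[1.6,15.6,0],-8]
    - [0.3,[1.9,19.5,0],-10]

```text
time_s: 8.47
ee_pos: [0.4378, 0.1321, 0.1863]
tool_rot: [[-0.998, -0.067, -0.0], [-0.067, 0.998, 0.0], [0.0, 0.0, -1.0]]
force: [0.6, -0.0, -1.0]
finger_gap: 0.041
finger_force: 54.2
```

```bash
python3 go.py .4405 .2244 .165 186.5
```

```text
t 8.4667 p [0.4378 0.1321 0.1863] yaw -176.1 tilt [-0.0001  0.    ] j [ 0.13  0.2  -0.5   0.87  0.    0.06] F [ 0.6 -0.  -1. ] gap 0.04096591359338778 54.19101655483246
shift [-0.89  9.2   2.13] roll -2.6 rows 2.3704820019458523 per5 [-0.9  9.2  2.1] -2.6
```

drive_tool:
  increments:
    - [0.3,[-0.3,3,0.5],-1]
    - [0.3,[-0.6,6,1],-2]
    - [0.3,[-0.9,8.5,1.6],-2.6]
    - [0.3,[-0.9,9.2,2.1],-2.6]
    - [0.3,[-0.9,9.2,2.1],-2.6]

```text
time_s: 8.88
ee_pos: [0.4402, 0.2236, 0.1641]
tool_rot: [[-0.994, -0.113, -0.002], [-0.113, 0.994, -0.001], [0.002, -0.0, -1.0]]
force: [-1.1, 0.1, -1.2]
finger_gap: 0.0409
finger_force: 54.1
```

```bash
python3 - <<'E'
from h import *
a,_=grab('scene','s6'); b,_=grab('side','d6')
cv2.imwrite('pics/c6.png',np.hstack([cv2.resize(x[:,:,::-1],(400,400),interpolation=2) for x in (a[190:310,395:515],b[290:410,285:405])]))
for n,t in (('scene','s6'),('side','d6')):
    W,p,d=cloud(n,t); h=cv2.cvtColor(p,cv2.COLOR_RGB2HSV)
    m=(d>0)&(h[...,0]<20)&(h[...,1]>90)&(np.hypot(W[...,0]-.44,W[...,1]-.224)<.08)&(W[...,2]>.14)
    P=W[m]; th=np.radians(6.5); u=(P[:,:2]-[.4425,.2246])@[np.cos(th),np.sin(th)]; v=(P[:,:2]-[.4425,.2246])@[-np.sin(th),np.cos(th)]
    print(n,m.sum(),np.percentile(u,[1,99]),np.percentile(v,[1,99]),np.percentile(P[:,2],[2,50,98]),cv2.minAreaRect((P[:,:2]*1000).astype(np.float32)))
    tp=(P[:,2]>np.percentile(P[:,2],50)-.004)
    print('tilt deg',np.degrees(np.arctan(np.polyfit(u[tp],P[tp,2],1)[0])))
E
python3 go.py .4405 .2244 .124 186.5
```

```text
scene 673 [-0.04702704  0.05279747] [-0.01862492  0.02084756] [0.1692634  0.1829954  0.18608628] ((441.50677490234375, 225.00991821289062), (109.52099609375, 42.97513198852539), 10.467531204223633)
tilt deg -0.10243620934887498
side 1112 [-0.05542858  0.049338  ] [-0.01750982  0.04475853] [0.17097696 0.18391166 0.23881844] ((437.2679443359375, 246.9583740234375), (106.96238708496094, 83.1707763671875), 6.4265570640563965)
tilt deg 1.0205177009002553
t 8.9833 p [0.4407 0.2216 0.1651] yaw -173.7 tilt [-0.0016 -0.0013] j [ 0.32  0.29 -0.44  0.84 -0.    0.21] F [ 0.5 -0.5 -2. ] gap 0.04101981169011656 54.122503995895386
shift [-0.02  0.29  4.11] roll -0.2 rows 1.030472782054259 per5 [-0.   0.3  4.1] -0.2
```

View pics/c6.png

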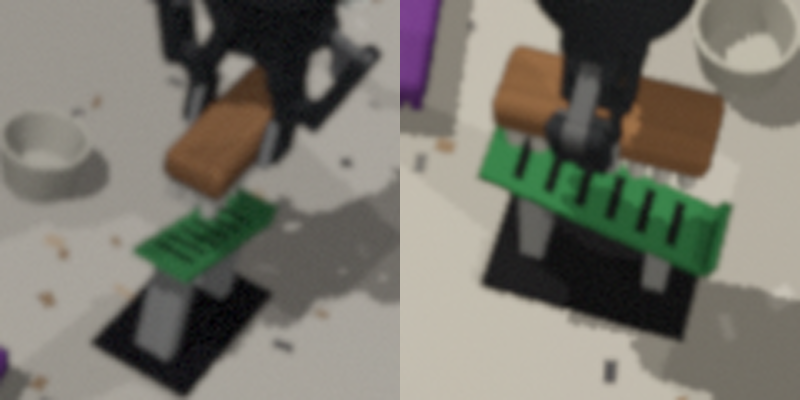

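The brush hangs level above the deck, aligned with it (side crop (610,110)). Lowering next.

drive_tool:
  increments:
    - [0.3,[0,0.2,1],0]
    - [0.3,[0,0.2,2],0]
    - [0.3,[0,0.2,3],0]
    - [0.3,[0,0.2,3.7],0]
    - [0.3,[0,0.2,3.7],0]
  squeeze: 25

```text
time_s: 9.4
ee_pos: [0.4399, 0.223, 0.1268]
tool_rot: [[-0.994, -0.109, -0.003], [-0.109, 0.994, -0.001], [0.003, -0.001, -1.0]]
force: [0.4, -0.8, -2.3]
finger_gap: 0.0409
finger_force: 54.1
```

```bash
python3 go.py .4405 .2244 .124 186.5;python3 go.py .4336 .2236 .104 186.5
```

```text
t 9.4 p [0.4399 0.223  0.1268] yaw -173.8 tilt [-0.0034 -0.0012] j [ 0.32  0.33 -0.49  0.75 -0.    0.21] F [ 0.4 -0.8 -2.3] gap 0.04091596750023694 54.10791635513306
shift [-0.08  0.14  0.28] roll -0.3 rows 0.08068976378875292 per5 [-0.1  0.1  0.3] -0.3
t 9.4 p [0.4399 0.223  0.1268] yaw -173.8 tilt [-0.0034 -0.0012] j [ 0.32  0.33 -0.49  0.75 -0.    0.21] F [ 0.4 -0.8 -2.3] gap 0.04091596750023694 54.10791635513306
shift [0.61 0.13 2.28] roll -0.3 rows 0.5920108722070818 per5 [0.6 0.1 2.3] -0.3
```

drive_tool:
  increments:
    - [0.33,[0,0.1,0.4],0]
    - [0.33,[0.1,0.1,0.6],0]
    - [0.33,[0.2,0.1,0.8],0]
    - [0.33,[0.3,0.1,1],0]
    - [0.33,[0.3,0.1,1.2],0]
  squeeze: 22

```text
time_s: 9.82
ee_pos: [0.4385, 0.2247, 0.1186]
tool_rot: [[-0.994, -0.11, 0.002], [-0.11, 0.994, 0.0], [-0.002, -0.0, -1.0]]
force: [-7.2, -2.0, 15.6]
finger_gap: 0.041
finger_force: 56.7
```

```bash
cat > tilt.py <<'E'
from h import *
import sys
t=sys.argv[1]; grab('side','d'+t); grab('scene','s'+t)
for n,k in (('scene','s'+t),('side','d'+t)):
    W,p,d=cloud(n,k); h=cv2.cvtColor(p,cv2.COLOR_RGB2HSV)
    m=(d>0)&(h[...,0]<20)&(h[...,1]>90)&(np.hypot(W[...,0]-.44,W[...,1]-.224)<.075)&(W[...,2]>.085)&(W[...,2]<.165)
    P=W[m]; th=np.radians(6.5); u=(P[:,:2]-[.4425,.2246])@[np.cos(th),np.sin(th)]; v=(P[:,:2]-[.4425,.2246])@[-np.sin(th),np.cos(th)]
    # top face: robust plane
    k=abs(v)<.016
    for _ in range(15):
        g=np.polyfit(u[k],P[k,2],1); r=P[:,2]-np.polyval(g,u); k=(r>-.004)&(r<.006)&(abs(v)<.016)
    print(n,k.sum(),'tilt',np.degrees(np.arctan(g[0])),'z at u0',g[1],'u',np.percentile(u,[1,99]),'v',np.percentile(v,[1,99]),cv2.minAreaRect((P[k][:,:2]*1000).astype(np.float32)))
E
python3 tilt.py 7; python3 go.py .4336 .2236 .104 186.5
```

```text
scene 427 tilt 3.1829758815080114 z at u0 0.13898048861114173 u [-0.04641086  0.05120638] v [-0.0176087   0.02156251] ((442.96929931640625, 224.7549591064453), (103.178466796875, 31.50156021118164), 6.751616954803467)
side 695 tilt 3.95655135755701 z at u0 0.13893005223297872 u [-0.05670795  0.04806024] v [-0.0148092   0.02299586] ((438.0758056640625, 224.32505798339844), (106.3599853515625, 31.47734832763672), 6.463003158569336)
t 9.9167 p [0.4384 0.2247 0.1184] yaw -173.7 tilt [ 0.0016 -0.0001] j [ 0.32  0.34 -0.51  0.72 -0.    0.21] F [-5.2 -2.5 10.9] gap 0.041081385828687235 56.430959701538086
shift [ 0.49 -0.06  1.44] roll -0.2 rows 0.38095413629152775 per5 [ 0.5 -0.1  1.4] -0.2
```

It pivots (3.5° so far). Continuing.

drive_tool:
  increments:
    - [0.33,[0.1,0,0.3],0]
    - [0.33,[0.2,0,0.6],0]
    - [0.33,[0.3,0,0.8],0]
    - [0.33,[0.4,0,1.0],0]
    - [0.33,[0.4,0,1.2],0]

```text
time_s: 10.33
ee_pos: [0.4335, 0.2241, 0.1063]
tool_rot: [[-0.994, -0.11, 0.0], [-0.11, 0.994, -0.0], [-0.0, -0.0, -1.0]]
force: [-8.0, -2.5, 12.8]
finger_gap: 0.0411
finger_force: 59.0
```

```bash
python3 tilt.py 8; python3 go.py .4336 .2236 .104 186.5
```

```text
scene 318 tilt 15.003601475657554 z at u0 0.1304755233447142 u [-0.04736481  0.04540771] v [-0.01708965  0.02208582] ((438.7814636230469, 224.19044494628906), (95.0210952758789, 31.765899658203125), 5.052008628845215)
side 663 tilt 15.914167252141269 z at u0 0.12995825268789757 u [-0.06013427  0.04199846] v [-0.01472054  0.02340915] ((433.3371887207031, 223.6986541748047), (104.3749771118164, 31.87005615234375), 6.350207328796387)
t 10.4333 p [0.4334 0.2241 0.106 ] yaw -173.7 tilt [-0.0003 -0.0003] j [ 0.33  0.35 -0.53  0.69 -0.    0.22] F [-6.1 -1.7  9.6] gap 0.04132109659562696 58.93371284008026
shift [-0.02 -0.05  0.2 ] roll -0.2 rows 0.051736538714870585 per5 [-0.  -0.1  0.2] -0.2
```

drive_tool:
  increments:
    - [0.33,[0.1,0,0.3],0]
    - [0.33,[0.1,0,0.5],0]
    - [0.33,[0.1,0,0.7],0]
    - [0.33,[0.1,0,0.8],0]
    - [0.33,[0.1,0,0.8],0]

```text
time_s: 10.85
ee_pos: [0.4323, 0.224, 0.1018]
tool_rot: [[-0.994, -0.11, 0.001], [-0.11, 0.994, -0.0], [-0.001, -0.0, -1.0]]
force: [-19.2, -7.1, 49.0]
finger_gap: 0.0412
finger_force: 64.8
```

```bash
python3 tilt.py 9; python3 go.py .4336 .2236 .104 186.5
```

```text
scene 283 tilt 18.768299030355102 z at u0 0.12792857005120076 u [-0.04727306  0.0439663 ] v [-0.01640159  0.02197482] ((437.43597412109375, 223.87623596191406), (91.72399139404297, 31.739986419677734), 7.601177215576172)
side 641 tilt 19.90477031641957 z at u0 0.1271968577887784 u [-0.06039207  0.04022543] v [-0.01482612  0.02908856] ((432.27337646484375, 223.6586151123047), (102.53287506103516, 31.31911849975586), 6.690569877624512)
t 10.95 p [0.4323 0.224  0.1018] yaw -173.7 tilt [0.0012 0.    ] j [ 0.33  0.35 -0.54  0.68 -0.    0.22] F [-19.1  -6.1  48.1] gap 0.04098974501241176 64.77177858352661
shift [-0.12 -0.06 -0.22] roll -0.2 rows 0.06426346230745297 per5 [-0.1 -0.1 -0.2] -0.2
```

The brush is flat on the slope (about 20°, firm contact at 49 N). I'll ease the load, then open.

drive_tool:
  increments:
    - [0.33,[0,0,-0.2],0]
    - [0.33,[0,0,-0.4],0]
    - [0.33,[0,0,-0.5],0]
    - [0.33,[0,0,-0.5],0]

```text
time_s: 11.28
ee_pos: [0.4335, 0.2244, 0.1025]
tool_rot: [[-0.994, -0.11, 0.001], [-0.11, 0.994, 0.001], [-0.001, 0.0, -1.0]]
force: [-3.7, 0.1, 6.9]
finger_gap: 0.0411
finger_force: 59.3
```

drive_tool:
  increments:
    - [0.55,[0,0,0],0]
    - [0.6,[0,0,0],0]
    - [0.7,[0,0,0],0]
    - [0.85,[0,0,0],0]
    - [0.85,[0,0,0],0]

```text
time_s: 11.7
ee_pos: [0.4332, 0.2241, 0.1016]
tool_rot: [[-0.994, -0.11, -0.0], [-0.11, 0.994, -0.0], [0.0, -0.0, -1.0]]
force: [-0.3, 0.2, -0.3]
finger_gap: 0.0723
finger_force: 0.0
```

```bash
python3 tilt.py 10; python3 go.py .4336 .2236 .104 186.5
```

```text
scene 298 tilt 18.83110716169772 z at u0 0.12794787784912193 u [-0.05186768  0.0446449 ] v [-0.01430088  0.02272916] ((433.7847595214844, 224.70460510253906), (100.45707702636719, 30.35198402404785), 6.036069869995117)
side 624 tilt 20.090403693000543 z at u0 0.12723299263509238 u [-0.05911748  0.04135612] v [-0.01491896  0.02323425] ((433.39044189453125, 223.5719451904297), (102.42989349365234, 31.687414169311523), 6.325850486755371)
t 11.8 p [0.4332 0.2241 0.1017] yaw -173.7 tilt [-0.0002 -0.0001] j [ 0.33  0.35 -0.54  0.68  0.    0.22] F [-0.2  0.4 -0.2] gap 0.07244742020502895 0.0
shift [-0.03 -0.06 -0.23] roll -0.2 rows 0.05923912379056269 per5 [-0.  -0.1 -0.2] -0.2
```

Released, and the brush stays put. Retreating straight up.

drive_tool:
  increments:
    - [0.85,[0,0,-2],0]
    - [0.85,[0,0,-5],0]
    - [0.85,[0,0,-9],0]
    - [0.85,[0,0,-13],0]
    - [0.85,[0,0,-16],0]

```text
time_s: 12.22
ee_pos: [0.4336, 0.2243, 0.265]
tool_rot: [[-0.994, -0.11, 0.002], [-0.11, 0.994, 0.001], [-0.002, 0.001, -1.0]]
force: [0.7, 0.8, -0.1]
finger_gap: 0.0725
finger_force: 0.0
```

drive_tool:
  increments:
    - [0.85,[0,-4,0],0]
    - [0.85,[0,-8,0],0]
    - [0.85,[0,-12,0],0]
    - [0.85,[0,-12,0],0]
    - [0.85,[0,-12,0],0]

```text
time_s: 12.63
ee_pos: [0.4466, 0.1032, 0.2619]
tool_rot: [[-0.994, -0.105, 0.0], [-0.105, 0.994, 0.0], [-0.0, 0.0, -1.0]]
force: [0.9, 0.6, -0.5]
finger_gap: 0.0731
finger_force: 0.0
```

```bash
python3 tilt.py 11; python3 - <<'E'
import cv2,numpy as np
a=cv2.imread('pics/s11.png');b=cv2.imread('pics/d11.png')
cv2.imwrite('pics/c11.png',np.hstack([cv2.resize(x,(400,400),interpolation=2) for x in (a[200:320,395:515],b[290:410,285:405])]))
E
```

```text
scene 297 tilt 18.93162814862261 z at u0 0.1280474734187168 u [-0.05172406  0.04544208] v [-0.01399375  0.0226271 ] ((436.7485656738281, 225.4336700439453), (96.30237579345703, 30.624542236328125), 4.975979804992676)
side 1005 tilt 20.15172166454754 z at u0 0.12742576698194466 u [-0.05864467  0.04091065] v [-0.01552413  0.02298685] ((433.3132019042969, 223.59205627441406), (101.98841094970703, 31.919763565063477), 6.604442596435547)
```

View pics/c11.png

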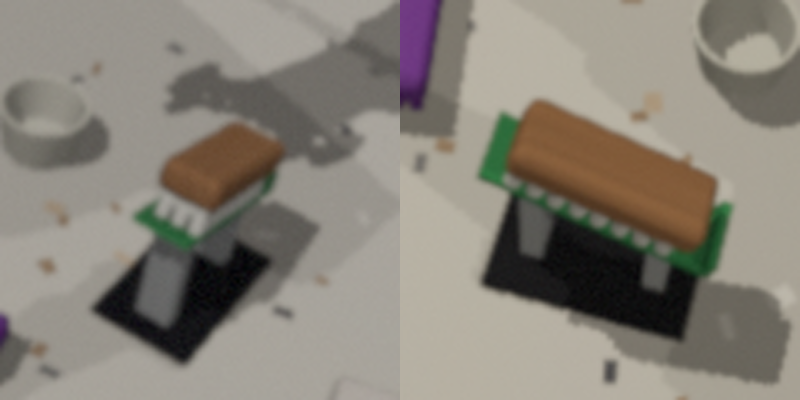

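The brush lies flat and straight on the deck (side crop (615,170)), about 5 mm up from its middle and 1–4 mm off its centre line. It has stayed still since release, and the arm is clear.

```bash
python3 -c "
from plant import robot
print(robot.job_done())"
```

```text
the job is handed in; nothing more can be done
None
```

I pushed the dispenser plate down to its stop with the brush, then set the brush flat and straight on the green rest, where it stays by itself, and handed the job in (no verdict came back).

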